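Ready the kitchen machine for its blender jug

ROBOT

A 7-joint arm with a two-finger parallel gripper is mounted at the origin on a cart in front of the work surface, level with it; the furniture and walls round the work are solid. World frame = base frame: x ahead of the robot, y to its left, z up, the work surface at z = 0. Lengths are in m, angles in rad, forces in N, time in s.
With the tool pointing down it reaches from about 0.4 to 0.85 m from the base axis. Payload 10.4 kg.
Tool frame: the origin (TCP) lies between the finger pads; the fingertips stand 22 mm ahead of it and the grasp point (between the pads) lies 3 mm ahead of it; z points along the fingers, y is the line along which they close (so a half turn about z gives the same grasp; the last joint's range is limited). The gripper opens to 85 mm and grips with 20 to 120 N. Pads are 22 mm wide; open, the fingers measure 114 mm over their backs; the gripper's body (76 mm by 85 mm) begins 54 mm behind the grasp point. The pads swing forward as they close: fully open they stand 13 mm farther back than shut.
Start: joints at [1.228, 0.332, -0.065, 1.46, 0.022, 1.35, -0.088], TCP at [0.197, -0.593, 0.253] pointing down, gripper open.
Joint ranges: [-2.6, 2.6], [-0.5, 2.12], [-1.47, 1.34], [0.16, 2.42], [-1.27, 4.41], [0.06, 2.06], [-2.6, 2.6]. Speed limits (rad/s): [2.22, 2.22, 2.79, 2.79, 3.14, 3.14, 3.14].

INTERFACE

Orientations are given as a unit quaternion [x, y, z, w].
In Python, from workcell import manip, camera, ticket, boxes_of, outline_of gives the robot as it stands.
- The arm moves only by the tool carry_out, never from a script. Its argument "deltas" is a list of rows, each a list of 5 numbers: the shift along the tool's x, y, z as a fraction of full scale, then the turn about the tool's z as a fraction of full scale, then the opening, from -1 (shut) to 1 (fully open), so that 0 is half open. In form: [[tx, ty, tz, spin, gripper], ...]. A call has 1 to 20 rows; each row is the pose to reach, as a shift and turn from the pose commanded when the call began, along the tool's axes at that moment; what a row does not reach only later rows make up. Full scale, the value 1, is 150 mm for a shift and 30 degrees for a turn. A row lasts 1/8 s, in which the tool goes at most 62.5 mm and 10.7 degrees, less where a joint would pass 70% of its speed; a pose out of reach is approached as far as the arm can. A call with a number of a shift or a turn outside -1 to 1 is refused whole. A call with a gripper value outside its range is refused whole. The fingers move at their own pace and stop on an object; "force" is the grip in N (left out, the last holds). Time passes only in rows, so rows that repeat a pose let the fingers close. It gives the time, the measured TCP pose, the force, the opening and the grip force at its end, in the units of the state.
- manip.get_obs(): the state, without advancing time (a new reading comes with each control period).
- camera(name): name is "scene" or "top" or "wrist"; returns a dict with "img" (420x560x3 uint8, red, green, blue), "depth" (420x560 float32, m along the optical axis (not along the pixel's ray), 0 where there is no reading), "vertical_fov" (degrees; the focal length in pixels is half the picture's height over the tangent of half this angle, whatever the lens; pixels are square), "cx", "cy" (the principal point, pixels), "k1" (the pictures are not rectified: a ray, as slopes to the right and down, at radius r is drawn at 1 + k1 r^2 times it, then the intrinsics apply), "R" (3x3) and "t" (3): a world point X has camera coordinates R X + t. Camera axes: x right, y down, z forward; pixel columns grow to the right and rows downward; lengths in m; the calibration is good to about 2 mm. A picture is of the moment at which its call begins.
- ticket.hand_in(): hands the job in; it is judged then, once.
Trained networks look in a picture, given as the dict that the camera call returned (one of the last four; its "shot" number tells which), for a name from the list of things; names that differ only in an ending like _2 or _b are one class to them, and where a whole thing is asked for, a point or a joint stands for the part that bears it (a point fixed in the world has none). Each returns a list of dicts, best first, with "conf" (0 to 1); they miss things now and then, are a little off and sometimes report something else, mostly with a low value. They report only what shows in the picture. A call takes as long as a camera call.
- boxes_of(query, picture): "position" ([x, y, z] in m, in world coordinates, good to about 4 mm: the middle of the surface that is visible of it).
- outline_of(query, picture): "region" (420x560 bool, what is visible of it).
The state is a dict: "clock": time; "joint_pos": joint angles; "joint_velocities": joint speeds; "tau": joint torques, N m; "position": TCP position; "ee_rot": TCP orientation; "ft_force": force on the tool from outside, world axes, zero at the start; "torque": the same for the moment, N m; "grip_width": opening from 0.0 (shut) to 1.0 (fully open); "grasp_force": force on a finger pad.
Only numpy, scipy, OpenCV 4.12 (cv2) and the standard library are available. Lean on these libraries where they do the work, as an engineer would, in place of code of your own. Each camera call takes 0.05 s, during which the arm holds its last target. There are 200 camera calls.

TASK

Get the kitchen machine ready for the blender: first press the round cover of the slow drive down until it is fully home. Then take the knob-topped cap off the fast drive: it is a twist lock and nothing shows which way it opens, so try it gently one way and, if it stops, the other, and once it has turned free lift it off. Finish still holding the cap in the gripper, a good 10 cm above where it sat, and do not knock over or push about the glass, the mug and the shaker that stand round the machine.

Things in the scene. Friction and masses are not known exactly. Their poses are not given: they have to be found in the camera images.
- motor_base: white motor base of a kitchen machine, 172 x 262 mm, top deck 120 mm above the worktop, fixed; origin at the centre of its underside, x to its back, y to its left, z up. A dial stands 18 mm out of the front (-x). On the deck, at x = 0: the fast drive with the knob-topped cap at y = +62 mm, the slow drive with the round cover at y = -62 mm
- slow_cover (a joint): how far the slow drive's push-on cover has been pressed down, m: it starts somewhere from 0 to 0.003 and is fully home at 0.008, where its flange lands on the grey collar. A tight rubber fit: it takes about 6 N, stays where it is left and has a solid stop.
- slow_cover_top (a point): centre of the top face of the slow drive's cover, a grey plastic disc with a flat-domed top, 83 mm across its flange and 56 mm across its flat top; the top is 151 mm above the worktop at joint 0 and 143 mm when home
- twist_cap: the cap, 70 g: a fluted grey cup 60 mm across, 22 mm high, open below, with the knob on top; origin at the centre of its underside. Three inner lugs sit under ramps of the neck. Turned the wrong way it stops dead within about 5 degrees; the right way it moves easily, lifts straight off from 46 to 68 degrees (57 is best), stops at 71. Which way is right differs from start to start and cannot be seen
- cap_grip (a point): centre of the round fluted grip knob on top of the fast drive's cap, 153 mm above the worktop while the cap is on. The knob is 36 mm across and 22 mm high (11 mm below to 11 mm above this point; the cap's 60 mm plate lies right below it). A pointer rib on its top, and a short one on the plate, lie along x; z is up. x starts along the motor base's x to within 2 degrees
- glass_1: loose drinking glass, 63 mm across and 88 mm high; origin at the centre of its underside; leave it alone
- mug_b: loose mug with spots, 92 x 127 x 93 mm; origin at the centre of its underside; leave it alone
- shaker_b: loose shaker, 44 mm across and 90 mm high; origin at the centre of its underside; leave it alone

How it is judged:
By the outcome, as a careful person would: the job done as asked, in the order asked, and still so for the second after the job is handed in, while the arm keeps its last pose, push and grip.
It also fails if it takes over 46 s, if anything falls off the work surface, if the arm or the gripper's body presses on something with over 40 N, if the wrist force passes 120 N, or if a joint passes its speed limit or range.

## Working session

There is one attempt and no reset: what is moved stays moved. The work goes in short steps, Python scripts to look and compute and a tool call to move; the robot and the scene stay as the last step left them, time stands still between calls to the robot, and variables do not carry over. Pictures are saved under pics/ and viewed, at most 10 in all, crops included, and the job is handed in when it is done.

Besides the shell and the picture viewer there is one more tool, called after ">>>" as name(argument=value, ...) on one line, values as JSON. carry_out: Moves the arm, as the interface text tells. Its arguments: {"type":"object","properties":{"deltas":{"type":"array","items":{"type":"array","items":{"type":"number"}}},"force":{"type":"number"}},"required":["deltas"]}

```bash
mkdir -p pics
cat > h.py <<'E'
import numpy as np, cv2
from workcell import manip, camera, ticket, boxes_of, outline_of
def pts(p):
    h,w=p["depth"].shape; f=h/2/np.tan(np.radians(p["vertical_fov"])/2)
    v,u=np.mgrid[:h,:w].astype(float)
    K=np.array([[f,0,p["cx"]],[0,f,p["cy"]],[0,0,1]])
    n=cv2.undistortPoints(np.stack([u.ravel(),v.ravel()],1)[:,None],K,np.array([p["k1"],0,0,0.]))[:,0]
    z=p["depth"].ravel(); c=np.stack([n[:,0]*z,n[:,1]*z,z],1)
    X=(c-p["t"])@p["R"]
    X[z==0]=np.nan
    return X.reshape(h,w,3)
def save(p,n): cv2.imwrite("pics/"+n,p["img"][:,:,::-1])
E
python3 - <<'E'
from h import *
o=manip.get_obs(); print({k:np.round(v,3) for k,v in o.items()})
a=camera("scene");b=camera("top")
im=np.hstack([a["img"],b["img"]])[:,:,::-1]
cv2.imwrite("pics/a.png",cv2.resize(im,(800,300)))
save(b,"top.png")
for n,p in(("s",a),("t",b)):
  X=pts(p)
  for q in["motor_base","slow_cover_top","cap_grip","twist_cap","glass_1","mug_b","shaker_b"]:
    print(n,q,[(np.round(d["position"],3).tolist(),round(d["conf"],2)) for d in boxes_of(q,p)[:2]])
E
```

```text
{'clock': np.float64(0.0), 'joint_pos': array([ 1.228,  0.333, -0.065,  1.461,  0.022,  1.35 , -0.088]), 'joint_velocities': array([ 0.001, -0.001, -0.002, -0.   ,  0.   ,  0.001, -0.   ]), 'tau': array([ 0.0000e+00, -6.2544e+01,  4.9000e-02, -3.9159e+01,  1.6000e-02,
        1.0000e-02,  0.0000e+00]), 'position': array([ 0.196, -0.593,  0.252]), 'ee_rot': array([ 0.987,  0.159, -0.   , -0.001]), 'ft_force': array([-0.01 ,  0.199,  0.271]), 'torque': array([-0.047,  0.069,  0.031]), 'grasp_force': np.float64(0.0), 'grip_width': np.float64(1.002)}
s motor_base [([0.47, 0.142, 0.122], 0.97)]
s slow_cover_top [([0.51, 0.051, 0.147], 0.72)]
s cap_grip [([0.461, 0.163, 0.144], 0.72)]
s twist_cap [([0.456, 0.166, 0.144], 0.72)]
s glass_1 [([0.766, 0.204, 0.055], 0.71), ([0.51, 0.049, 0.147], 0.59)]
s mug_b [([0.524, -0.377, 0.068], 0.9)]
s shaker_b [([0.533, 0.343, 0.063], 0.57)]
t motor_base [([0.486, 0.083, 0.124], 0.62)]
t slow_cover_top [([0.509, 0.036, 0.142], 0.86)]
t cap_grip [([0.46, 0.151, 0.147], 0.58)]
t twist_cap [([0.458, 0.149, 0.142], 0.56)]
t glass_1 [([0.78, 0.203, 0.042], 0.65)]
t mug_b [([0.528, -0.405, 0.042], 0.8)]
t shaker_b [([0.543, 0.32, 0.078], 0.66)]
```

View pics/a.png

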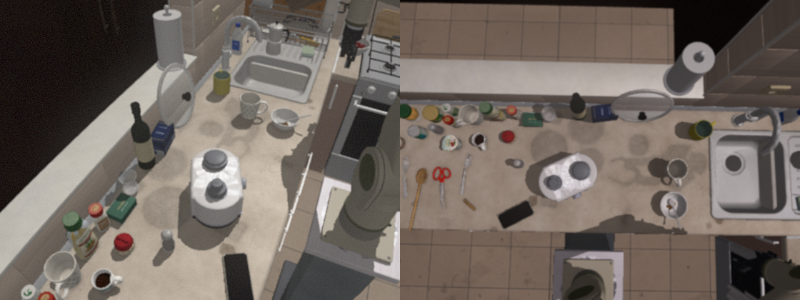

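View pics/top.png

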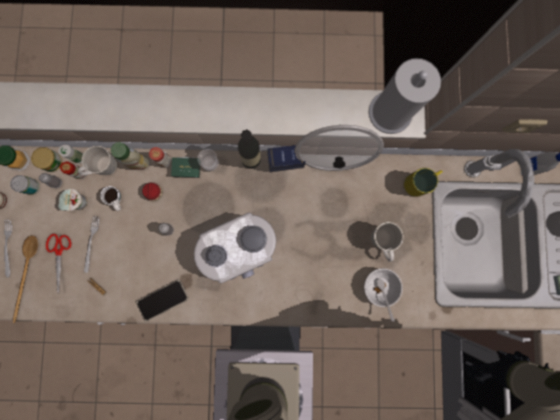

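The top view shows the machine at about (235,248), with the cap at (213,257), the slow cover at (252,238) and the shaker at (165,228). The glass stands behind it, near (208,160), and the mug is well to the right. I'll swing over the machine.

>>> carry_out(deltas=[[0.3, -0.3, -0.1, 0, -1], [0.6, -0.6, -0.2, 0, -1], [1, -1, -0.3, 0, -1], [1, -1, -0.3, 0, -1]])

```text
clock: 1.3
position: [0.2937, -0.4009, 0.2995]
ee_rot: [0.987, 0.161, 0.001, 0.001]
ft_force: [0.3, -0.3, -0.2]
grip_width: 0.142
grasp_force: 0.0
```

>>> carry_out(deltas=[[0.3, -0.3, 0, 0, -1], [0.6, -0.6, 0, 0, -1], [1, -1, 0, 0, -1], [1, -1, 0, 0, -1]])

```text
clock: 1.8
position: [0.3884, -0.2108, 0.2988]
ee_rot: [0.987, 0.162, 0.0, 0.0]
ft_force: [-1.1, -1.0, 0.8]
grip_width: 0.001
grasp_force: 0.0
```

>>> carry_out(deltas=[[0.3, -0.3, 0, 0, -1], [0.6, -0.6, 0, 0, -1], [0.9, -0.9, 0, 0, -1], [0.9, -0.9, 0, 0, -1]])

```text
clock: 2.3
position: [0.4738, -0.0387, 0.2987]
ee_rot: [0.987, 0.163, 0.001, -0.001]
ft_force: [-0.3, -1.2, -0.6]
grip_width: 0.0
grasp_force: 0.0
```

Run:
```python
from h import *
o=manip.get_obs(); print({k:np.round(o[k],3) for k in["clock","joint_pos","position","ee_rot","ft_force","grip_width"]})
P={n:camera(n) for n in["wrist","top","scene"]}
im=np.hstack([P[n]["img"] for n in["wrist","top"]])[:,:,::-1]
cv2.imwrite("pics/b.png",cv2.resize(im,(800,300)))
for n,p in P.items():
  X=pts(p)
  for q in["slow_cover_top","cap_grip","shaker_b"]:
    b=[(np.round(d["position"],4).tolist(),round(d["conf"],2)) for d in boxes_of(q,p)[:1]]
    print(n,q,b)
    for d in outline_of(q,p)[:1]:
      Y=X[d["region"]]; Y=Y[~np.isnan(Y[:,0])]
      t=np.percentile(Y[:,2],95); T=Y[Y[:,2]>t-0.005]
      print("  n",len(Y),"top z",t,"mean",T.mean(0).round(4),"mid",((np.percentile(T,2,0)+np.percentile(T,98,0))/2).round(4),"ext",np.ptp(T,0).round(3))
```

```text
{'clock': np.float64(2.3), 'joint_pos': array([ 0.648,  0.012, -0.658,  1.74 ,  0.006,  1.392, -1.254]), 'position': array([ 0.474, -0.039,  0.299]), 'ee_rot': array([ 0.987,  0.163,  0.001, -0.001]), 'ft_force': array([-0.318, -1.217, -0.606]), 'grip_width': np.float64(0.0)}
wrist slow_cover_top [([0.5152, 0.0382, 0.1459], 0.86)]
  n 9064 top z 0.14806587684288555 mean [0.5137 0.0406 0.1464] mid [0.5129 0.0407 0.146 ] ext [0.068 0.068 0.007]
wrist cap_grip [([0.4692, 0.1412, 0.1414], 0.91)]
  n 5481 top z 0.1648798954583281 mean [0.4601 0.151  0.1638] mid [0.4598 0.1514 0.1634] ext [0.037 0.035 0.008]
wrist shaker_b []
top slow_cover_top [([0.5147, 0.0478, 0.1445], 0.62)]
  n 389 top z 0.15162405586374753 mean [0.5146 0.045  0.1491] mid [0.5138 0.0472 0.15  ] ext [0.063 0.048 0.008]
top cap_grip [([0.4606, 0.1487, 0.1456], 0.81)]
  n 317 top z 0.16683131770723356 mean [0.4605 0.153  0.1651] mid [0.4605 0.1522 0.1655] ext [0.033 0.033 0.01 ]
top shaker_b [([0.543, 0.3214, 0.0767], 0.69)]
  n 471 top z 0.1512928357960839 mean [0.5143 0.044  0.1489] mid [0.5137 0.0465 0.1498] ext [0.066 0.051 0.008]
scene slow_cover_top [([0.5133, 0.0504, 0.1469], 0.95)]
  n 700 top z 0.14958436384096627 mean [0.5147 0.0449 0.1475] mid [0.5151 0.044  0.1477] ext [0.067 0.067 0.007]
scene cap_grip [([0.4607, 0.1662, 0.1444], 0.69)]
  n 605 top z 0.1678155337570639 mean [0.4613 0.1554 0.1662] mid [0.4612 0.1551 0.166 ] ext [0.036 0.035 0.008]
scene shaker_b [([0.5364, 0.3403, 0.06], 0.89)]
  n 528 top z 0.09066514294053352 mean [0.5437 0.3323 0.0894] mid [0.5441 0.3317 0.0895] ext [0.028 0.027 0.009]
```

View pics/b.png

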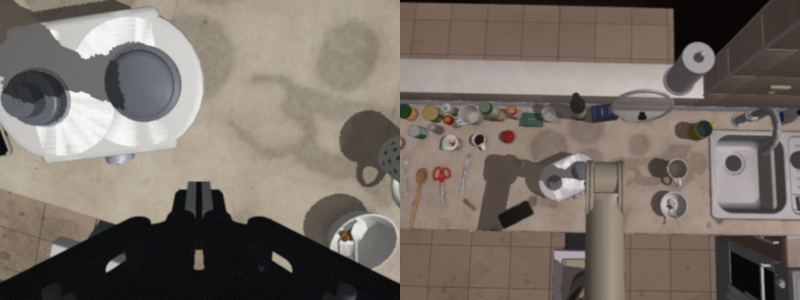

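The wrist view shows the slow cover at about (142,82) and the knob at (38,97), with its depth centres at (0.5135, 0.041) and (0.460, 0.1515). The area above the cover is clear, so I'll move over it and down with the fingers shut.

>>> carry_out(deltas=[[0.2, -0.2, 0.2, 0, -1], [0.42, -0.42, 0.4, 0, -1], [0.42, -0.42, 0.7, 0, -1], [0.42, -0.42, 0.78, 0, -1], [0.42, -0.42, 0.78, 0, -1]])

```text
clock: 3.98
position: [0.5126, 0.0354, 0.1816]
ee_rot: [0.987, 0.159, -0.0, 0.0]
ft_force: [0.6, 0.4, 0.7]
grip_width: -0.003
grasp_force: 0.0
```

>>> carry_out(deltas=[[0, 0, 0.04, 0, -1], [0, 0, 0.08, 0, -1], [0, 0, 0.1, 0, -1], [0, 0, 0.1, 0, -1]])

```text
clock: 4.47
position: [0.5131, 0.0358, 0.1666]
ee_rot: [0.987, 0.159, 0.001, 0.0]
ft_force: [1.8, -0.7, 2.7]
grip_width: 0.001
grasp_force: 1.2
```

>>> carry_out(deltas=[[0, -0.02, 0, 0, -1], [0, -0.02, 0.02, 0, -1], [0, -0.02, 0.04, 0, -1], [0, -0.02, 0.05, 0, -1]])

```text
clock: 4.97
position: [0.5124, 0.039, 0.1642]
ee_rot: [0.987, 0.159, 0.001, 0.002]
ft_force: [-29.3, -6.8, 73.1]
grip_width: 0.003
grasp_force: 36.6
```

>>> carry_out(deltas=[[0, 0, -0.2, 0, -1], [0, 0, -0.5, 0, 0], [-0.1, -0.4, -0.6, 0.3, 0.5], [-0.1, -0.8, -0.6, 0.6, 0.5], [-0.1, -0.8, -0.6, 1, 0.5], [-0.1, -0.8, -0.6, 1, 0.5]])

```text
clock: 5.72
position: [0.4592, 0.1485, 0.2485]
ee_rot: [0.995, -0.101, -0.0, 0.0]
ft_force: [-0.2, 0.2, -0.9]
grip_width: 0.749
grasp_force: 0.0
```

```bash
cat > m.py <<'E'
from h import *
o=manip.get_obs(); print({k:np.round(o[k],3) for k in["clock","joint_pos","position","ee_rot","ft_force","grip_width"]})
P={n:camera(n) for n in["wrist","scene"]}
save(P["wrist"],f"w{P['wrist']['shot']}.png"); print(P['wrist']['shot'])
for n,p in P.items():
  X=pts(p)
  for q in["slow_cover_top","cap_grip"]:
    for d in outline_of(q,p)[:1]:
      Y=X[d["region"]]; Y=Y[~np.isnan(Y[:,0])]
      t=np.percentile(Y[:,2],95); T=Y[Y[:,2]>t-0.005]
      print(n,q,"n",len(Y),"top z",t.round(4),"mean",T.mean(0).round(4),"mid",((np.percentile(T,2,0)+np.percentile(T,98,0))/2).round(4),"ext",np.ptp(T,0).round(3))
E
python3 m.py
```

```text
{'clock': np.float64(5.725), 'joint_pos': array([ 0.381,  0.078, -0.813,  1.795,  0.059,  1.294, -2.22 ]), 'position': array([0.459, 0.149, 0.249]), 'ee_rot': array([ 0.995, -0.101, -0.   ,  0.   ]), 'ft_force': array([-0.165,  0.199, -0.925]), 'grip_width': np.float64(0.749)}
6
wrist slow_cover_top n 13015 top z 0.1429 mean [0.5138 0.0426 0.1413] mid [0.5131 0.0421 0.1408] ext [0.068 0.068 0.007]
wrist cap_grip n 6096 top z 0.1651 mean [0.4603 0.1526 0.1641] mid [0.4599 0.1527 0.1637] ext [0.037 0.037 0.008]
scene slow_cover_top n 193 top z 0.1436 mean [0.493  0.0561 0.1442] mid [0.4904 0.0663 0.1538] ext [0.048 0.146 0.13 ]
scene cap_grip n 599 top z 0.1674 mean [0.4607 0.1556 0.1659] mid [0.4611 0.1548 0.1661] ext [0.033 0.035 0.008]
```

The cover top now reads 0.143 m and was 0.148, so it is home. Next I'll turn back to give joint 7 some room, centre over the knob and go down.

>>> carry_out(deltas=[[0, -0.027, 0, -0.3, 0.2], [0, -0.027, 0.1, -0.6, 0.2], [0, -0.027, 0.3, -1, 0.2], [0, -0.027, 0.3, -1, 0.2]])

```text
clock: 6.52
position: [0.4596, 0.1513, 0.2023]
ee_rot: [0.987, 0.159, -0.002, -0.0]
ft_force: [-0.4, -0.0, 0.5]
grip_width: 0.605
grasp_force: 0.0
```

>>> carry_out(deltas=[[0, 0, 0, -0.3, 0.2], [0, 0, 0, -0.6, 0.2], [0, 0, 0, -1, 0.2], [0, 0, 0, -1, 0.2]])

```text
clock: 7.02
position: [0.4611, 0.152, 0.2048]
ee_rot: [0.913, 0.408, 0.001, 0.0]
ft_force: [0.7, 0.1, -0.4]
grip_width: 0.601
grasp_force: 0.0
```

>>> carry_out(deltas=[[0, 0, 0, -0.3, 0.2], [0, 0, 0, -0.6, 0.2], [0, 0, 0, -1, 0.2], [0, 0, 0, -1, 0.2], [0, 0, 0, -1, 0.2]])

```text
clock: 7.65
position: [0.4608, 0.1519, 0.2041]
ee_rot: [0.777, 0.629, 0.0, 0.0]
ft_force: [0.2, -0.0, 0.7]
grip_width: 0.601
grasp_force: 0.0
```

```bash
python3 m.py
```

```text
{'clock': np.float64(7.65), 'joint_pos': array([ 0.475,  0.151, -0.943,  1.847,  0.131,  1.208, -0.719]), 'position': array([0.461, 0.152, 0.204]), 'ee_rot': array([0.777, 0.629, 0.   , 0.   ]), 'ft_force': array([ 0.226, -0.045,  0.698]), 'grip_width': np.float64(0.601)}
8
wrist slow_cover_top n 1309 top z 0.1429 mean [0.5211 0.0343 0.1457] mid [0.5085 0.089  0.1994] ext [0.061 0.157 0.135]
wrist cap_grip n 9086 top z 0.1652 mean [0.4597 0.1547 0.1641] mid [0.4595 0.1541 0.1637] ext [0.037 0.036 0.008]
scene slow_cover_top n 66 top z 0.2177 mean [0.4787 0.1463 0.2302] mid [0.4737 0.1505 0.2354] ext [0.025 0.028 0.044]
scene cap_grip n 634 top z 0.1679 mean [0.4618 0.1551 0.1663] mid [0.4613 0.1538 0.1662] ext [0.044 0.037 0.023]
```

>>> carry_out(deltas=[[0.01, 0, 0.1, 0, 0.2], [0.01, 0, 0.2, 0, 0.2], [0.01, 0, 0.25, 0, 0.2], [0.01, 0, 0.25, 0, 0.2]], force=30)

```text
clock: 8.45
position: [0.4604, 0.1534, 0.1655]
ee_rot: [0.775, 0.632, -0.001, -0.0]
ft_force: [0.8, -0.1, -0.2]
grip_width: 0.6
grasp_force: 0.0
```

>>> carry_out(deltas=[[0, 0, 0, 0, -0.5], [0, 0, 0, 0, -0.5], [0, 0, 0, 0, -0.5], [0, 0, 0, 0, -0.5]], force=35)

```text
clock: 8.95
position: [0.4611, 0.1536, 0.1667]
ee_rot: [0.775, 0.632, 0.0, 0.0]
ft_force: [-1.7, -0.6, 4.8]
grip_width: 0.403
grasp_force: 35.2
```

Run:
```python
from h import *
p=camera("wrist"); save(p,"g.png"); o=manip.get_obs(); print({k:np.round(o[k],3) for k in["clock","joint_pos","position","ee_rot","ft_force","torque","grip_width","grasp_force"]})
```

```text
{'clock': np.float64(9.0), 'joint_pos': array([ 0.449,  0.202, -0.936,  1.89 ,  0.179,  1.136, -0.756]), 'position': array([0.461, 0.154, 0.167]), 'ee_rot': array([0.775, 0.632, 0.   , 0.   ]), 'ft_force': array([-3.003,  0.038,  6.258]), 'torque': array([ 0.042,  0.519, -0.012]), 'grip_width': np.float64(0.4), 'grasp_force': np.float64(35.207)}
```

View pics/g.png

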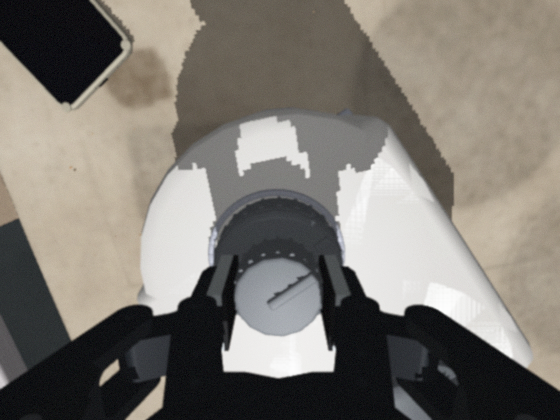

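The picture shows the knob, at about (278,297), held centrally between the pads, with the pointer rib visible. I'll try a gentle twist.

>>> carry_out(deltas=[[0, 0, -0.01, 0, -0.5], [0, 0, -0.01, 0.1, -0.5], [0, 0, -0.01, 0.2, -0.5], [0, 0, -0.01, 0.3, -0.5], [0, 0, -0.01, 0.3, -0.5]], force=35)

```text
clock: 9.62
position: [0.4609, 0.1533, 0.1677]
ee_rot: [0.822, 0.569, -0.0, 0.0]
ft_force: [-0.3, -0.5, -0.2]
grip_width: 0.41
grasp_force: 34.9
```

```bash
cat > s.py <<'E'
from h import *
p=camera("wrist"); save(p,f"k{p['shot']}.png"); print(p["shot"]); o=manip.get_obs(); print({k:np.round(o[k],3) for k in["clock","joint_pos","position","ee_rot","ft_force","torque","grip_width","grasp_force"]})
e=o["ee_rot"]; print("yaw",2*np.degrees(np.arctan2(e[1],e[0])))
g=cv2.cvtColor(p["img"],cv2.COLOR_RGB2GRAY)[260:335,235:325]
for l in (cv2.createLineSegmentDetector().detect(g)[0] if 1 else [])[:, 0]:
  d=l[2:]-l[:2]
  if np.hypot(*d)>20: print((l+[235,260,235,260]).round().tolist(), np.degrees(np.arctan2(-d[1],d[0])).round(1)%180)
E
python3 s.py
```

```text
11
{'clock': np.float64(9.675), 'joint_pos': array([ 0.433,  0.196, -0.916,  1.89 ,  0.171,  1.137, -0.905]), 'position': array([0.461, 0.153, 0.168]), 'ee_rot': array([ 0.822,  0.569, -0.   ,  0.   ]), 'ft_force': array([ 0.198, -0.365, -0.78 ]), 'torque': array([ 0.021, -0.052, -0.02 ]), 'grip_width': np.float64(0.404), 'grasp_force': np.float64(34.945)}
yaw 69.3798321101788
[323.0, 333.0, 321.0, 310.0] 96.1
[257.0, 332.0, 238.0, 316.0] 138.4
[286.0, 284.0, 307.0, 274.0] 25.4
[310.0, 276.0, 269.0, 304.0] 34.0
[323.0, 283.0, 318.0, 260.0] 102.5
```

The tool turned 9° with no torque, and the rib stayed at the same angle in the gripper (34° against about 33°). So the cap turned with it and this is the right way. I'll carry on to a 57° total.

>>> carry_out(deltas=[[0, 0, 0, 0.2, -0.5], [0, 0, 0, 0.4, -0.5], [0, 0, 0, 0.6, -0.5], [0, 0, 0, 0.8, -0.5], [0, 0, 0, 0.8, -0.5]])

```text
clock: 10.3
position: [0.4609, 0.1534, 0.1677]
ee_rot: [0.922, 0.386, 0.0, 0.0]
ft_force: [0.6, -0.7, -0.9]
grip_width: 0.407
grasp_force: 34.9
```

>>> carry_out(deltas=[[0, 0, 0, 0.2, -0.5], [0, 0, 0, 0.4, -0.5], [0, 0, 0, 0.6, -0.5], [0, 0, 0, 0.8, -0.5], [0, 0, 0, 0.8, -0.5]])

```text
clock: 10.92
position: [0.4609, 0.1534, 0.1678]
ee_rot: [0.982, 0.187, 0.0, 0.0]
ft_force: [0.7, 0.5, -0.9]
grip_width: 0.406
grasp_force: 35.0
```

```bash
python3 s.py
```

```text
12
{'clock': np.float64(10.975), 'joint_pos': array([ 0.347,  0.175, -0.818,  1.893,  0.141,  1.132, -1.718]), 'position': array([0.461, 0.153, 0.168]), 'ee_rot': array([ 0.982,  0.187, -0.   ,  0.   ]), 'ft_force': array([-0.458, -0.416, -0.662]), 'torque': array([-0.003, -0.016,  0.003]), 'grip_width': np.float64(0.406), 'grasp_force': np.float64(34.951)}
yaw 21.574529679112725
[323.0, 333.0, 321.0, 308.0] 94.8
[320.0, 312.0, 299.0, 332.0] 43.199997
[270.0, 335.0, 247.0, 326.0] 157.6
[314.0, 313.0, 286.0, 302.0] 158.2
[323.0, 289.0, 318.0, 260.0] 99.2
```

View pics/k12.png

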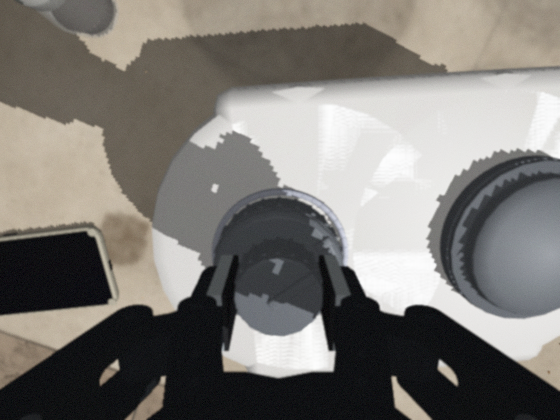

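View pics/k11.png

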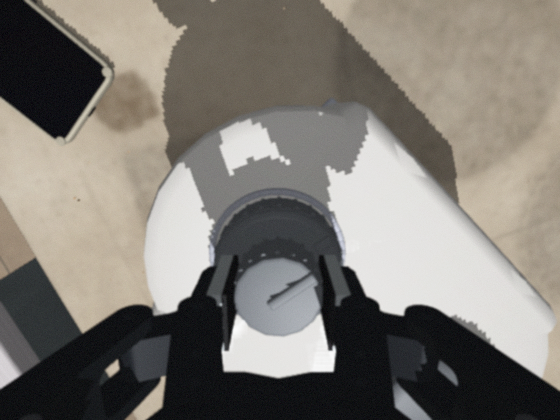

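In k12 the rib still runs from (268,303) to (312,275), so the cap turned with the gripper and is at about 57°. The line found at 158° was a shadow edge. I'll lift it gently.

>>> carry_out(deltas=[[0, 0, -0.03, 0, -0.5], [0, 0, -0.06, 0, -0.5], [0, 0, -0.1, 0, -0.5], [0, 0, -0.1, 0, -0.5]], force=45)

```text
clock: 11.48
position: [0.4612, 0.1536, 0.1834]
ee_rot: [0.983, 0.185, 0.001, 0.0]
ft_force: [-0.4, -0.3, -0.3]
grip_width: 0.398
grasp_force: 46.7
```

>>> carry_out(deltas=[[0, 0, -0.15, 0, -0.5], [0, 0, -0.3, 0, -0.5], [0, 0, -0.5, 0, -0.5], [0, 0, -0.7, 0, -0.5], [0, 0, -0.85, 0, -0.5], [0, 0, -0.85, 0, -0.5], [0, 0, -0.85, 0, -0.5]])

```text
clock: 12.35
position: [0.4606, 0.1533, 0.3093]
ee_rot: [0.983, 0.185, -0.001, 0.0]
ft_force: [0.3, -0.3, -0.9]
grip_width: 0.406
grasp_force: 46.7
```

```bash
python3 s.py
python3 - <<'E'
from h import *
p=camera("scene"); w=camera("wrist")
cv2.imwrite("pics/f.png",cv2.resize(np.hstack([p["img"],w["img"]])[:,:,::-1],(800,300)))
for q in["slow_cover_top","cap_grip","glass_1","mug_b","shaker_b"]:
    print(q,[(np.round(d["position"],3).tolist(),round(d["conf"],2)) for d in boxes_of(q,p)[:1]])
E
```

```text
13
{'clock': np.float64(12.4), 'joint_pos': array([ 0.39 ,  0.048, -0.818,  1.692,  0.035,  1.418, -1.632]), 'position': array([0.461, 0.153, 0.309]), 'ee_rot': array([ 0.983,  0.185, -0.001,  0.   ]), 'ft_force': array([ 0.853, -0.819, -1.09 ]), 'torque': array([-0.02 ,  0.003, -0.005]), 'grip_width': np.float64(0.4), 'grasp_force': np.float64(46.695)}
yaw 21.324950155940545
[323.0, 333.0, 320.0, 309.0] 96.0
[236.0, 322.0, 265.0, 334.0] 158.7
[319.0, 312.0, 304.0, 329.0] 46.899994
[322.0, 289.0, 317.0, 261.0] 99.9
[238.0, 261.0, 235.0, 291.0] 83.8
slow_cover_top [([0.54, 0.069, 0.134], 0.67)]
cap_grip [([0.453, 0.172, 0.285], 0.94)]
glass_1 [([0.522, -0.378, 0.065], 0.65)]
mug_b [([0.522, -0.378, 0.065], 0.95)]
shaker_b [([0.534, 0.343, 0.06], 0.59)]
```

View pics/f.png

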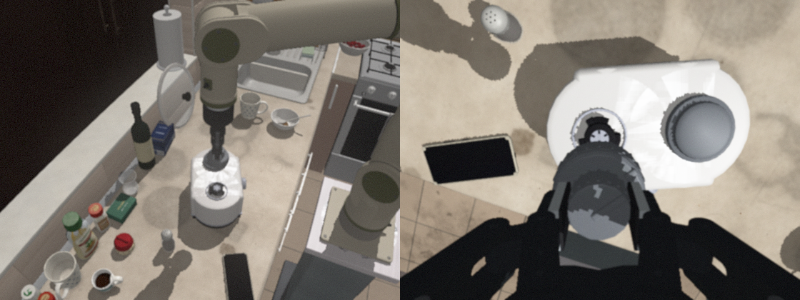

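The cap is held about 14 cm up, the bare neck shows at (598,130), and the glass, mug and shaker stand where they were. I'll check the cover height once more and hand in.

```bash
python3 m.py | grep "wrist slow"; python3 -c "
from workcell import ticket; print(ticket.hand_in())"
```

```text
wrist slow_cover_top n 7008 top z 0.143 mean [0.5134 0.0432 0.1413] mid [0.5128 0.0422 0.1409] ext [0.068 0.069 0.007]
the job is handed in; nothing more can be done
None
```

The slow cover is pressed fully home (its top reads 143 mm), and the cap turned free on the first try and is held about 14 cm above its seat; the glass, mug and shaker were left alone, and the job was handed in after about 12.5 s on the robot's clock.

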